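# Lock the stop screw on the lab stand

## Robot

A 6-joint arm with a two-finger parallel gripper is mounted at the origin on the work surface. World frame = base frame: x ahead of the robot, y to its left, z up, the work surface at z = 0. Lengths are in mm, angles in rad, forces in N, time in s.
With the tool pointing down it reaches from about 300 to 775 mm from the base axis. Payload 14.6 kg.
Tool frame: the origin (TCP) lies between the finger pads; the fingertips stand r.tip_reach ahead of it and the grasp point (between the pads) lies 11 mm behind it (r.tip_reach is the distance from the TCP to the fingertips, in mm); z points along the fingers, y is the direction in which the jaws open and shut (so a half turn about z gives the same grasp; the last joint's range is limited). The gripper opens to 94 mm and grips with 3 to 60 N. Pads are 16 mm wide; open, the fingers measure 119 mm over their backs; the gripper's body (75 mm by 177 mm) begins 78 mm behind the grasp point.
Start: joints at [1.092, 0.3, 1.521, -0, 1.321, -0.067], TCP at [220.139, 504.012, 213.446] pointing down, gripper open.
Joint ranges: [-3.03, 3.03], [-0.79, 2.21], [0.23, 2.52], [-1.04, 4.18], [0, 3.07], [-2.55, 2.55]. Speed limits (rad/s): [2.22, 2.22, 2.57, 3.14, 3.14, 3.14].

## Interface

Orientations are given as a 3x3 rotation matrix whose columns are the frame's x, y, z axes.
In Python, from bench import monitor, viewer, r gives the robot as it stands.
- The arm moves only by the shell command python3 -m crank 'ROWS' [FORCE]. ROWS is JSON, a list that holds one entry, the list of rows, each a list of 5 numbers: the shift along the tool's x, y, z in units of 40 mm (1.0 is 40 mm), then the turn about the tool's z in units of 8 degrees (1.0 is 8 degrees), then the finger opening in mm, from 0 to 94. In form: [[[x, y, z, twist, grip], ...]]. A call has 1 to 8 rows; each row is the pose to reach, as a shift and turn from the pose commanded when the call began, along the tool's axes at that moment; what a row does not reach only later rows make up. A row lasts 1/10 s, in which the tool goes at most 50 mm and 8.59 degrees, less where a joint would pass 70% of its speed; a pose out of reach is approached as far as the arm can. A call with a gripper value outside its range is refused whole. The fingers move at their own pace and stop on an object; FORCE is the grip in N (left out, the last holds). Time passes only in rows, so rows that repeat a pose let the fingers close. It gives the time, the measured TCP pose, the force and the opening at its end, in the units of the state.
- monitor.get_state(): the state, without advancing time (a new reading comes with each control period).
- viewer.read_camera(name): name is "side" or "top"; returns (picture, depth): 384x512x3 uint8, red, green, blue; 384x512 float32, mm along the optical axis (not along the pixel's ray), 0 where there is no reading.
- viewer.calibration(name): a dict with "K" (3x3 intrinsics, pixels), "k1" (the pictures are not rectified: a ray, as slopes to the right and down, at radius r is drawn at 1 + k1 r^2 times it, then the intrinsics apply), "extrinsics" (4x4, takes a point from camera to world coordinates). Camera axes: x right, y up, looking along -z (the intrinsics and any distortion apply to the point x, -y, -z); pixel columns grow to the right and rows downward; lengths in mm; the calibration is good to about 2 mm. A picture is of the moment at which its call begins. calibration takes no time and is no camera call.
- r.hand_in(): hands the job in, once; it reports no verdict.
The state is a dict: "clock": time; "q": joint angles; "dq": joint speeds; "tau": joint torques, N m; "tool_pos": TCP position; "eef_rot": TCP orientation; "force": force on the tool from outside, world axes, zero at the start; "torque": the same for the moment, N m; "gripper_width": finger opening in mm.
Only numpy, scipy, OpenCV 4.12 (cv2) and the standard library are available. Lean on these libraries where they do the work, as an engineer would, in place of code of your own. Each camera call takes 0.05 s, during which the arm holds its last target. There are 200 camera calls.

## Task

The two nuts on the stand's upright screw must be locked together: slide the open-ended spanner that fits over the lower nut so that its handle lies beside the stop post, which will then hold that nut still, and turn the upper nut clockwise (seen from above) until it jams on the lower one at about a quarter of a newton metre, no more than 0.4. The lower nut must not turn by more than its small play in the jaw, at most 20 degrees; leave the spanner lying on it, let go of everything and do not knock over the wash bottle.

Things in the scene. Friction and masses are not known exactly. Their poses are not given: they have to be found in the camera images.
- stand: grey steel base plate, 100 (x) by 330 (y) by 12 mm thick, fixed to the bench. Origin on the axis of the upright 20 mm screw, at bench height (plate underside); the plate runs from y = -200 to +130 mm and x = -50 to +50 mm in this frame, and its top is at z = 12 mm. A steel rod, 12 mm thick, 110 mm tall, stands at y = +108 mm. The screw ends 60 mm above the bench, 11 mm above the upper nut
- stop_post (a point): top centre of the stop post: steel pin, 12 mm in diameter, 16 mm above the plate, at x = -16, y = -95 mm in the stand's frame. A spanner on the lower nut with its jaw opening towards the stand's +y has its shaft beside the post, on its +x side, with a gap of 2 mm; clockwise turning presses it there. Lowered with the jaw point 30 to 40 mm short of the screw, the head clears nut and post
- lower_nut_center (a point): centre of the lower nut: steel hexagon, 28 mm across flats, 14 mm high, from 0.5 to 14.5 mm above the plate. Two of its flats face the stand's +x and -x, so an open jaw fits over it when slid along the stand's +y, flat on the plate
- lower_nut (a joint): turn of the lower nut on the screw, rad, 0 as set, growing clockwise seen from above. It slips round under 0.1 N m if nothing holds it
- jam_nut_center (a point): centre of the upper (jam) nut: steel hexagon, 28 mm across flats, 18 mm high, from 18.3 to 36.3 mm above the plate; a 3 mm spring washer, 31 mm wide, lies between. Flats face its own +y and -y and every 60 degrees from there. It starts 0.35 to 0.95 rad short of contact, turns clockwise to tighten with a drag of 0.05 N m, then meets the washer; it does not rise or sink noticeably
- washer (a joint): wind-up of the spring washer, rad: 0 while the upper nut is not yet tight. Once the upper nut bears on it, nothing moves up to 0.14 N m, then it winds up by 1 rad for each 0.6 N m more (0.25 N m gives 0.18 rad); the nut itself springs about 0.3 rad for each N m on top of that, and springs back by that much when let go, while the washer keeps at most 0.23 rad
- large_spanner_grip (a point): centre of the rubber grip of the spanner that fits: a block 80 long, 16 wide, 22 mm high, half-way up it (11 mm above the spanner's flat underside). The spanner (250 g, 202 mm long, flat underside) has its x axis from grip to jaw, z up; the steel is 9 mm thick, its shaft 16 mm wide, its head 52 mm wide and reaching back to 48 mm behind the jaw point; it balances 20 mm ahead of the grip centre
- large_spanner_jaw (a point): point in the open jaw of the fitting spanner where the nut's axis comes, 145 mm ahead of the grip centre, 4.5 mm above the underside. The opening is 30 mm wide with slightly flared lips ending 18 mm ahead of this point; the jaw's floor is 17.5 mm behind it (a nut's corner touches the floor when its axis is 1.3 mm behind this point)
- small_spanner_grip (a point): the same point on the smaller spanner, whose 21 mm jaw does not fit and which is not needed; the two lie side by side, in either order
- wash_bottle: white squeeze bottle with bent spout, 68 mm wide, 155 mm to the cap; origin under its centre
Mind the look-alikes: they are no part of the job. What is shaped like the part that bears large_spanner_grip but yellow is not meant.

How it is judged (in metres and radians):
On the way, in this order (a step that is already met when the one before it is completed fails the run):
1. the fitting spanner lies flat on the plate with the lower nut in its jaw, its handle beside the post, and the upper nut is not yet tight (horizontal distance between large_spanner_jaw and lower_nut_center below 0.006 m and z of large_spanner_jaw in the frame of stand below 0.022 m and angle between the x axis of large_spanner_jaw and the y axis of stand, either way round below 0.3 rad and value of joint washer below 0.03 rad), for 0.2 s.
2. the upper nut is tight against the lower nut (value of joint washer above 0.1 rad and horizontal distance between large_spanner_jaw and lower_nut_center below 0.006 m and z of large_spanner_jaw in the frame of stand below 0.022 m and angle between the x axis of large_spanner_jaw and the y axis of stand, either way round below 0.3 rad), for 0.2 s.
At the end, for the whole second after the job is handed in: the upper nut is tight (washer wound up more than 0.1 rad), the lower nut is within 0.35 rad (20 degrees) of where it was set, and the fitting spanner lies at rest flat on the plate with the lower nut in its jaw (within 6 mm, its shaft within 0.3 rad of the stand's y axis) (all of step 2 and value of joint lower_nut between -0.35 and 0.35 rad and linear speed of large_spanner below 0.02 m/s); the robot touches nothing.
It fails at once if the upper nut is over-tightened: more than 0.4 N m (washer wound up beyond 0.43 rad) (value of joint washer above 0.43 rad).
It fails at once if the lower nut is turned more than 0.6 rad (value of joint lower_nut above 0.6 rad or value of joint lower_nut below -0.6 rad).
It fails at once if the wash bottle is knocked over (angle between wash_bottle's own z axis and vertical above 0.5 rad).
It also fails if it takes over 72 s, if anything falls off the work surface, if the arm or the gripper's body presses on something with over 40 N, if the wrist force passes 120 N, or if a joint passes its speed limit or range.

## Working session

There is one attempt and no reset: what is moved stays moved. The work goes in short steps, Python scripts to look and compute and a shell command to move; the robot and the scene stay as the last step left them, time stands still between calls to the robot, and variables do not carry over. Pictures are saved under pics/ and viewed, about 8 in all and at most 12, crops included, and the job is handed in when it is done.

```bash
ls; mkdir -p pics
cat > h.py <<'E'
import numpy as np, cv2
from bench import monitor, viewer, r
def snap(n):
    im,d=viewer.read_camera(n); np.savez('/tmp/%s.npz'%n,im=im,d=d); return im,d
def load(n):
    z=np.load('/tmp/%s.npz'%n); return z['im'],z['d']
def ray(n,u,v):
    c=viewer.calibration(n);K=np.array(c['K']);E=np.array(c['extrinsics']);k=c['k1']
    p=np.array([(u-K[0,2])/K[0,0],(v-K[1,2])/K[1,1]]);q=p.copy()
    for _ in range(20): q=p/(1+k*(q@q))
    return E[:3,3],E[:3,:3]@np.array([q[0],-q[1],-1])
def at(n,u,v,z):
    o,d=ray(n,u,v); return o+d*(z-o[2])/d[2]
def dep(n,u,v,d):
    o,dr=ray(n,u,v); return o+dr*d[int(round(v)),int(round(u))]
def tri(a,b):
    A=[];B=[]
    M=np.zeros((3,3));y=np.zeros(3)
    for n,u,v in(a,b):
        o,d=ray(n,u,v);d=d/np.linalg.norm(d);P=np.eye(3)-np.outer(d,d);M+=P;y+=P@o
    return np.linalg.solve(M,y)
def proj(n,X):
    c=viewer.calibration(n);K=np.array(c['K']);E=np.array(c['extrinsics'])
    p=E[:3,:3].T@(np.array(X,float)-E[:3,3]);q=np.array([p[0],-p[1]])/-p[2];q=q*(1+c['k1']*(q@q))
    return K[0,0]*q[0]+K[0,2],K[1,1]*q[1]+K[1,2]
def save(im,f): cv2.imwrite('pics/'+f,im[...,::-1])
E
python3 - <<'E'
from h import *
np.set_printoptions(precision=3,suppress=True)
for n in('side','top'):
    im,d=snap(n); c=viewer.calibration(n);print(n,c)
    save(cv2.resize(im,(800,600),interpolation=cv2.INTER_CUBIC),n+'1.png')
print(monitor.get_state(), r.tip_reach)
E
```

```text
pics
side {'K': array([[368.791,   0.   , 256.357],
       [  0.   , 368.791, 189.194],
       [  0.   ,   0.   ,   1.   ]]), 'k1': 0.013138940488087326, 'extrinsics': array([[   0.805,    0.348,   -0.481, -106.741],
       [  -0.594,    0.469,   -0.654, -729.399],
       [  -0.002,    0.812,    0.584,  707.162],
       [   0.   ,    0.   ,    0.   ,    1.   ]])}
top {'K': array([[436.283,   0.   , 260.434],
       [  0.   , 436.283, 199.444],
       [  0.   ,   0.   ,   1.   ]]), 'k1': -0.009950007458462194, 'extrinsics': array([[   0.007,    0.989,   -0.151,  258.945],
       [  -1.   ,    0.01 ,    0.02 ,   -4.389],
       [   0.021,    0.151,    0.988, 1316.014],
       [   0.   ,    0.   ,    0.   ,    1.   ]])}
{'clock': 0.1, 'q': array([ 1.092,  0.3  ,  1.522, -0.   ,  1.321, -0.067]), 'dq': array([-0.   , -0.001, -0.003, -0.001, -0.001,  0.   ]), 'tau': array([  0.001, -53.264, -35.328,   0.071,   0.023,  -0.   ]), 'tool_pos': array([220.061, 503.801, 212.924]), 'eef_rot': array([[-0.916,  0.4  , -0.   ],
       [ 0.4  ,  0.916, -0.001],
       [ 0.   , -0.001, -1.   ]]), 'force': array([ 0.693, -1.122, -0.571]), 'torque': array([-0.042, -0.002,  0.038]), 'gripper_width': 93.8460410754436} 8.0
```

View pics/top1.png

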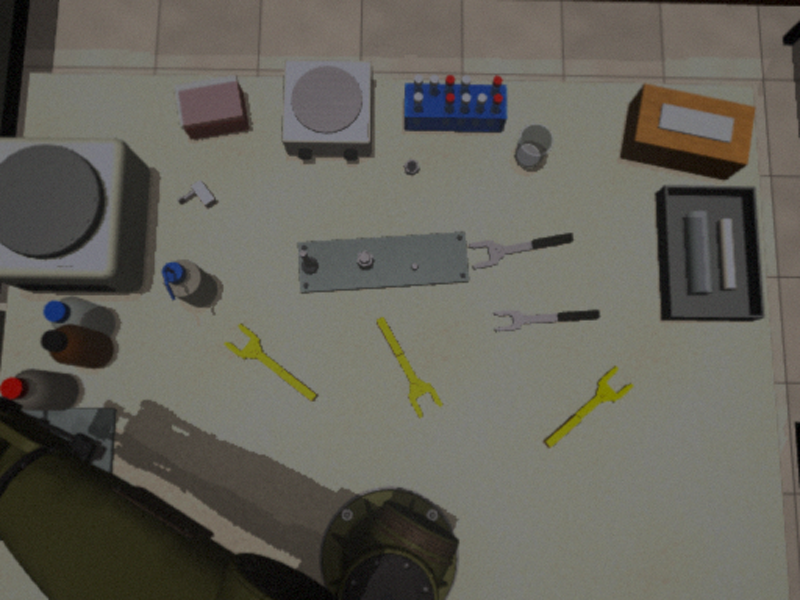

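View pics/side1.png

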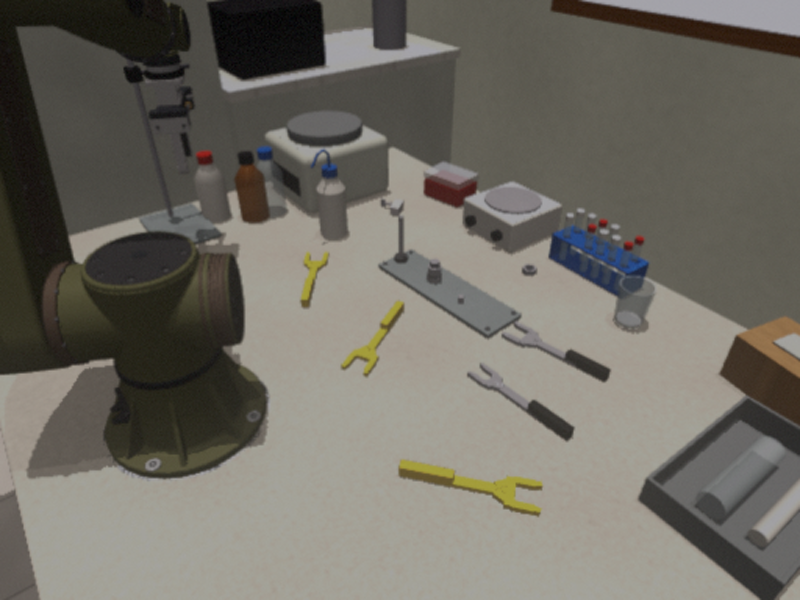

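The top view shows the stand at x 300–468, y 235–290. The rod is at (308,262), the nut at (365,260) and the post at (414,267). There are two dark-gripped spanners: A with its head at (488,252) and B with its head at (508,320). The three yellow ones are look-alikes. A's head looks larger, so I'll confirm that in an enlarged crop.

Run:
```python
from h import *
im,d=load('top'); c=im[140:220,185:390]
a=cv2.resize(c,None,fx=3.9,fy=3.9,interpolation=cv2.INTER_CUBIC)
im2,_=load('side'); c2=im2[145:290,235:400]
b=cv2.resize(c2,None,fx=1.75,fy=1.75,interpolation=cv2.INTER_CUBIC)
o=np.zeros((a.shape[0]+b.shape[0],800,3),np.uint8);o[:a.shape[0],:a.shape[1]]=a;o[a.shape[0]:,:b.shape[1]]=b
o=np.clip(o.astype(float)*1.6,0,255).astype(np.uint8)
save(o,'crop1.png');print(o.shape)
```

```text
(566, 800, 3)
```

View pics/crop1.png

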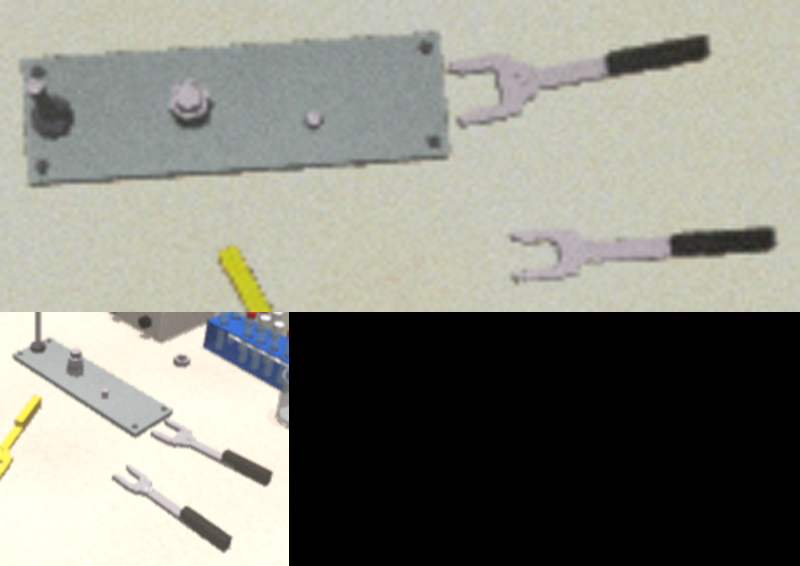

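A at (488,252) is clearly the fitting spanner. Its head spans about 70 crop px against about 47 for B, and it is neither yellow nor small. Next I'll fit box silhouettes for the plate and the grip in both views.

```bash
cat >> h.py <<'E'
from scipy.optimize import minimize
def box(x,y,z0,th,x0,x1,y0,y1,h):
    c,s=np.cos(th),np.sin(th)
    return [[x+c*a-s*b,y+s*a+c*b,z0+z] for a in(x0,x1) for b in(y0,y1) for z in(0,h)]
def cover(n,polys,win):
    u0,u1,v0,v1=win;S=8;m=np.zeros(((v1-v0)*S,(u1-u0)*S),np.uint8)
    for P in polys:
        p=np.array([proj(n,X) for X in P])
        p=np.stack([(p[:,0]+.5-u0)*S-.5,(p[:,1]+.5-v0)*S-.5],1)
        hl=cv2.convexHull(p.astype(np.float32))[:,0]
        cv2.fillConvexPoly(m,np.round(hl*16).astype(np.int32),255,cv2.LINE_8,4)
    return cv2.resize(m,(u1-u0,v1-v0),interpolation=cv2.INTER_AREA)/255.
def fit(views,model,p0,step):
    # views: list of (name, soft mask full frame, win)
    def f(p): return sum(((cover(n,model(p),w)-M[w[2]:w[3],w[0]:w[1]])**2).sum() for n,M,w in views)
    s=np.array([p0]+[np.array(p0)+np.eye(len(p0))[i]*step[i] for i in range(len(p0))])
    o=minimize(f,p0,method='Nelder-Mead',options=dict(initial_simplex=s,xatol=.02,fatol=.02,maxiter=400));return o.x,o.fun
def soft(im,dark,light):
    g=cv2.cvtColor(im,cv2.COLOR_RGB2GRAY).astype(float);return np.clip((light-g)/(light-dark),0,1)
grip=lambda p:[box(p[0],p[1],p[3] if len(p)>3 else 0,p[2],-40,40,-8,8,22)]
plate=lambda p:[box(p[0],p[1],p[3] if len(p)>3 else 0,p[2],-50,50,-200,130,12)]
E
python3 - <<'E'
from h import *
np.set_printoptions(precision=2,suppress=True)
t,dt=load('top');s,ds=load('side')
for (u,v) in((354,154),(335,157),(310,161),(280,170),(370,185),(400,170)): print('top',u,v,t[v,u],dep('top',u,v,dt))
for (u,v) in((375,232),(350,218),(305,195),(345,235)): print('side',u,v,s[v,u],dep('side',u,v,ds))
pl=np.array([at('top',185+a/3.9,140+b/3.9,12)[:2] for a,b in((22,60),(440,33),(448,156),(30,185))]);print(pl)
y=pl.mean(0);e=(pl[0]+pl[3]-pl[1]-pl[2]);e/=np.linalg.norm(e);print('origin',y+e*35,'theta',np.arctan2(-e[0],e[1]))
print('nuttop',at('top',185+188/3.9,140+98/3.9,60),'post',at('top',185+313/3.9,140+119/3.9,28))
print('tri post',tri(('top',185+313/3.9,140+119/3.9),('side',235+104/1.75,145+(391-312)/1.75)))
print('grip',at('top',354,154,22))
E
```

```text
top 354 154 [34 35 28] [ 599.23 -314.99   26.  ]
top 335 157 [110 105 108] [ 594.29 -260.49    5.55]
top 310 161 [124 124 117] [ 580.7  -182.75    5.14]
top 280 170 [91 96 96] [550.54 -89.78   7.92]
top 370 185 [124 125 112] [ 509.25 -369.69   -4.65]
top 400 170 [124 123 114] [ 556.03 -462.5     3.68]
side 375 232 [55 54 49] [ 598.39 -317.06   22.45]
side 350 218 [162 157 146] [ 610.27 -220.82    0.95]
side 305 195 [119 121 120] [568.23 -69.92  14.  ]
side 345 235 [163 159 149] [ 545.58 -260.98   -1.37]
[[ 592.12  184.4 ]
 [ 618.22 -144.53]
 [ 519.17 -150.23]
 [ 492.53  175.07]]
origin [552.7   51.06] theta 0.08044677033174706
nuttop [551.94  51.56  60.  ] post [543.94 -43.92  28.  ]
tri post [544.54 -44.34  28.04]
grip [ 600.29 -315.95   22.  ]
```

Run:
```python
from h import *
np.set_printoptions(precision=4,suppress=True)
t,_=load('top');s,_=load('side')
gt=soft(t,36,118);gs=soft(s,54,158)
wt=(340,378,142,166);ws=(358,396,212,248)
# suppress the steel shaft's partial darkness
k=lambda M:np.clip((M-.25)/.75,0,1)
for nm,V,p0 in(('top',[('top',k(gt),wt)],[600,-316,2.98-np.pi]),('side',[('side',k(gs),ws)],[600,-316,-.16]),('both',[('top',k(gt),wt),('side',k(gs),ws)],[600,-316,-.16,0])):
    p0=list(p0); p0[2]=1.57+.16 if 0 else 1.73-.0
    print(nm,fit(V,grip,p0,[3,3,.05,4][:len(p0)]))
pm=cv2.GaussianBlur(t,(0,0),.01).astype(float); 
# plate: red channel distinguishes best
M=np.clip((121-cv2.cvtColor(t,cv2.COLOR_RGB2GRAY))/(121-94.),0,1); M[145:188,188:302]=np.maximum(M[145:188,188:302],0)
M[160:180,190:210]=np.where(True,1,M[160:180,190:210]); M[155:178,222:245]=1; M[166:175,258:272]=1
M[:,305:]=0; M[158:167,186:191]=M[158:167,186:191]
print('plate',fit([('top',M,(183,306,143,192))],plate,[552.7,51,.08],[3,3,.03]))
```

```text
top (array([ 602.923 , -313.7964,    1.7723]), np.float64(5.707679886082344))
side (array([ 605.728 , -312.9714,    1.7552]), np.float64(17.316036958930223))Traceback (most recent call last):
  File "<stdin>", line 10, in <module>
  File "h.py", line 43, in fit
    o=minimize(f,p0,method='Nelder-Mead',options=dict(initial_simplex=s,xatol=.02,fatol=.02,maxiter=400));return o.x,o.fun
    res = _minimize_neldermead(fun, x0, args, callback, bounds=bounds,
                               **options)
    fsim[j] = func(sim[j])
              ~~~~^^^^^^^^
    fx = function(np.copy(x), *(wrapper_args + args))
  File "h.py", line 41, in f
    def f(p): return sum(((cover(n,model(p),w)-M[w[2]:w[3],w[0]:w[1]])**2).sum() for n,M,w in views)
                     ~~~^^^^^^^^^^^^^^^^^^^^^^^^^^^^^^^^^^^^^^^^^^^^^^^^^^^^^^^^^^^^^^^^^^^^^^^^^^^^
  File "h.py", line 41, in <genexpr>
    def f(p): return sum(((cover(n,model(p),w)-M[w[2]:w[3],w[0]:w[1]])**2).sum() for n,M,w in views)
                           ~~~~~^^^^^^^^^^^^^^
  File "h.py", line 34, in cover
    p=np.array([proj(n,X) for X in P])
                ~~~~^^^^^
  File "h.py", line 23, in proj
    c=viewer.calibration(n);K=np.array(c['K']);E=np.array(c['extrinsics'])
ValueError: time passes only in moves, steps and waits
```

```bash
python3 - <<'E'
import pickle
from bench import viewer
pickle.dump({n:viewer.calibration(n) for n in('top','side')},open('cal.pkl','wb'))
E
sed -i 's/viewer.calibration(n)/CAL[n]/; s/^from bench.*/&\nimport pickle;CAL=pickle.load(open("cal.pkl","rb"))/' h.py
python3 - <<'E'
from h import *
np.set_printoptions(precision=4,suppress=True)
t,_=load('top');s,_=load('side')
gt=soft(t,36,118);gs=soft(s,54,158)
wt=(340,378,142,166);ws=(358,396,212,248)
k=lambda M:np.clip((M-.25)/.75,0,1)
print('both',fit([('top',k(gt),wt),('side',k(gs),ws)],grip,[603,-313.5,1.76,0],[3,3,.05,4]))
M=np.clip((121-cv2.cvtColor(t,cv2.COLOR_RGB2GRAY))/(121-94.),0,1)
M[160:180,191:210]=1; M[155:178,222:245]=1; M[166:175,258:272]=1
M[:,301:]=0
print('plate',fit([('top',M,(183,300,143,192))],plate,[552.7,51,.08],[3,3,.03]))
for v in range(142,146+0): print(M[v,183:300:8])
# shaft centreline check
G=cv2.cvtColor(t,cv2.COLOR_RGB2GRAY).astype(float)
for u in range(322,341,3):
    col=np.clip(122-G[150:168,u],0,None);col[col<5]=0
    v=150+(col*np.arange(18)).sum()/col.sum();print(u,at('top',u,v,5))
E
```

```text
both (array([ 602.9926, -314.6568,    1.772 ,    1.9004]), np.float64(25.774805335295927))
plate (array([554.5866,  53.0413,   0.078 ]), np.float64(1677.160563505964))
[1.    1.    1.    0.037 1.    0.    1.    1.    1.    1.    1.    1.
 1.    1.    1.   ]
[1.    1.    1.    1.    1.    1.    1.    1.    1.    0.037 1.    1.
 1.    1.    1.   ]
[1.    1.    0.    1.    1.    1.    0.    0.037 0.    0.    1.    1.
 1.    1.    1.   ]
[1.     1.     1.     1.     1.     0.0741 1.     1.     1.     1.
 1.     1.     1.     1.     1.    ]
322 [ 582.0922 -219.9936    5.    ]
325 [ 583.7017 -229.3285    5.    ]
328 [ 585.3166 -238.6699    5.    ]
331 [ 587.4264 -248.0265    5.    ]
334 [ 590.2368 -257.4037    5.    ]
337 [ 591.2173 -266.7542    5.    ]
340 [ 596.5969 -276.2008    5.    ]
```

Run:
```python
from h import *
np.set_printoptions(precision=4,suppress=True)
t,_=load('top');s,_=load('side')
G=cv2.cvtColor(t,cv2.COLOR_RGB2GRAY).astype(float)
M=np.clip((122-G)/(122-94.),0,1)
M[160:180,191:210]=1; M[155:178,222:245]=1; M[166:175,258:272]=1
print('plate',fit([('top',M,(183,299,143,192))],plate,[552.7,51,.08],[3,3,.03]))
# side view: check predicted vs. seen post & nut
p=fit([('top',M,(183,299,143,192))],plate,[552.7,51,.08],[3,3,.03])[0]
c,si=np.cos(p[2]),np.sin(p[2])
W=lambda a,b,z:(p[0]+c*a-si*b,p[1]+si*a+c*b,z)
o=[]
for n,im,w in(('top',t,(222,280,145,185)),('side',s,(260,310,160,205))):
    im=cv2.resize(im[w[2]:w[3],w[0]:w[1]],None,fx=8,fy=8,interpolation=cv2.INTER_CUBIC)
    im=np.ascontiguousarray(np.clip(im*1.5,0,255).astype(np.uint8))
    def q(X):
        u,v=proj(n,X);return (int((u+.5-w[0])*8),int((v+.5-w[2])*8))
    def circ(a,b,z,r,col):
        cv2.polylines(im,[np.array([q(W(a+r*np.cos(f),b+r*np.sin(f),z)) for f in np.linspace(0,6.28,40)])],True,col,1)
    circ(-16,-95,28,6,(255,0,0));circ(0,0,60,10,(255,0,0));circ(0,0,30.3,16,(0,255,0));circ(0,0,48.3,16,(0,0,255))
    o.append(im)
h=max(i.shape[0] for i in o)
o=[cv2.copyMakeBorder(i,0,h-i.shape[0],0,0,cv2.BORDER_CONSTANT) for i in o]
o=np.hstack(o);o=cv2.resize(o,None,fx=.92,fy=.92);print(o.shape);save(o,'chk.png')
```

```text
plate (array([554.5811,  53.0342,   0.0772]), np.float64(28.116883596575885))
(331, 795, 3)
```

View pics/chk.png

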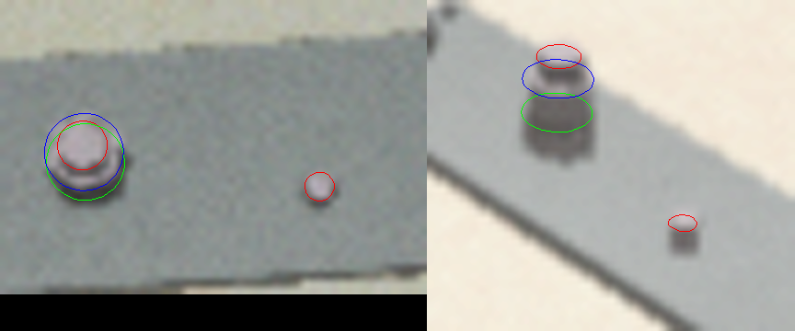

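The top picture shows the model circles (red) sitting on the post at (320,187) and the screw at (82,146). The side view agrees to within about a pixel. So the screw is at (554.6, 53.0) with θ=0.077, and the spanner grip is at (603, -314) heading 1.772. I'll move toward the grip, staying high.

```bash
A='x'; python3 -m crank '[[[-8,-7,0,0,60],[-8,-7,0,0,60],[-8,-7,0,0,60],[-8,-7,0,0,60],[-8,-7,0,0,60],[-8,-7,0,0,60],[-8,-7,0,0,60],[-8,-7,0,0,60]]]'
python3 -m crank '[[[-8,-7,0,6.9,60],[-8,-7,0,6.9,60],[-8,-7,0,6.9,60],[-8,-7,0,6.9,60],[-8,-7,0,6.9,60],[-8,-7,0,6.9,60],[-8,-7,0,6.9,60],[-8,-7,0,6.9,60]]]'
cat > to.py <<'E'
import sys,numpy as np
from bench import monitor
def to(x,y,z,yaw):
    s=monitor.get_state();R=np.array(s['eef_rot']);d=R.T@(np.array([x,y,z])-s['tool_pos'])/40
    a=np.arctan2(R[1,1],R[0,1]);t=(a-yaw+np.pi/2)%np.pi-np.pi/2
    print('pos',np.round(s['tool_pos'],1),'yaw',round(a,4),'F',np.round(s['force'],1),'T',np.round(s['torque'],3),'w',round(s['gripper_width'],1),'t',round(s['clock'],2));print('move',np.round(d,2),'twist',round(np.degrees(t)/8,2))
if __name__=='__main__': to(*map(float,sys.argv[1:]))
E
python3 to.py 603 -314 80 0.201
```

```text
clock: 0.9
tool_pos: [390.9, 140.2, 213.5]
eef_rot: [[-0.916, 0.4, 0.0], [0.4, 0.916, 0.0], [-0.0, 0.0, -1.0]]
force: [1.0, 0.9, -0.5]
gripper_width: 60.0
clock: 1.7
tool_pos: [561.4, -221.8, 213.0]
eef_rot: [[-0.192, 0.981, -0.0], [0.981, 0.192, 0.0], [0.0, -0.0, -1.0]]
force: [0.9, 1.1, 1.0]
gripper_width: 59.8
pos [ 561.4 -221.8  213. ] yaw 0.1928 F [0.9 1.1 1. ] T [-0.053  0.011  0.049] w 59.8 t 1.7
move [-2.46  0.58  3.32] twist -0.06
```

```bash
python3 -m crank '[[[-2.46,0.58,3.3,-0.06,50],[-2.46,0.58,3.3,-0.06,50],[-2.46,0.58,3.3,-0.06,50],[-2.46,0.58,3.3,-0.06,50],[-2.46,0.58,3.3,-0.06,50],[-2.46,0.58,3.3,-0.06,50]]]' 40
python3 to.py 603 -314 11 0.201
python3 - <<'E'
from h import *
im,d=snap('side');im2,_=snap('top')
a=cv2.resize(im[170:270,330:430],(560,560),interpolation=cv2.INTER_CUBIC);save(np.clip(a*1.4,0,255).astype(np.uint8),'above.png')
E
```

```text
clock: 2.3
tool_pos: [602.9, -311.4, 81.9]
eef_rot: [[-0.203, 0.979, 0.0], [0.979, 0.203, 0.0], [0.0, 0.0, -1.0]]
force: [-1.2, -0.7, 0.6]
gripper_width: 49.8
pos [ 602.9 -311.4   81.9] yaw 0.204 F [-1.2 -0.7  0.6] T [0.015 0.025 0.026] w 49.8 t 2.3
move [-0.06 -0.01  1.77] twist 0.02
```

View pics/above.png

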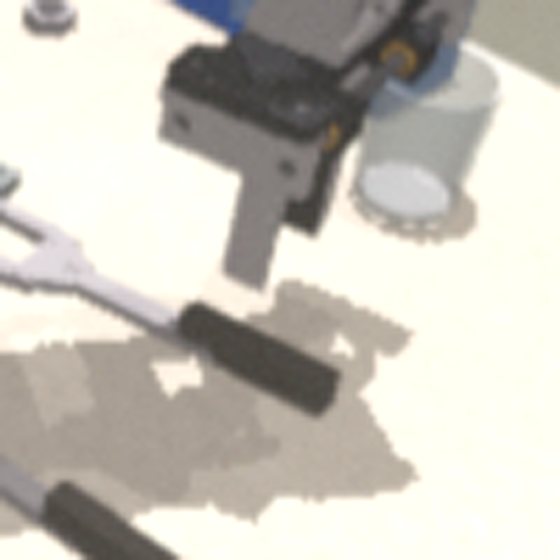

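The picture shows the open gripper above the grip (258,355), aligned with it. Descending and grasping.

```bash
python3 -m crank '[[[-0.06,0,1.77,0,50],[-0.06,0,1.77,0,50],[-0.06,0,1.77,0,50],[-0.06,0,1.77,0,16],[-0.06,0,1.77,0,0],[-0.06,0,1.77,0,0],[-0.06,0,1.77,0,0],[-0.06,0,1.77,0,0]]]' 40
python3 to.py 603 -314 80 0.201
```

```text
clock: 3.2
tool_pos: [603.6, -314.1, 11.1]
eef_rot: [[-0.202, 0.979, 0.001], [0.979, 0.202, -0.0], [-0.0, 0.001, -1.0]]
force: [-0.2, 1.7, 2.1]
gripper_width: 15.8
pos [ 603.6 -314.1   11.1] yaw 0.2039 F [-0.2  1.7  2.1] T [ 0.066  0.169 -0.078] w 15.8 t 3.2
move [ 0.01 -0.01 -1.72] twist 0.02
```

```bash
python3 -m crank '[[[0,0,-1.5,0,0],[0,0,-1.5,0,0],[0,0,-1.5,0,0]]]'
python3 to.py 568.6 -128.5 48 0.077
```

```text
clock: 3.5
tool_pos: [604.2, -314.6, 72.6]
eef_rot: [[-0.202, 0.979, 0.003], [0.979, 0.202, -0.002], [-0.002, 0.003, -1.0]]
force: [0.6, -0.3, -3.9]
gripper_width: 15.7
pos [ 604.2 -314.6   72.6] yaw 0.2039 F [ 0.6 -0.3 -3.9] T [-0.101 -0.006  0.009] w 15.7 t 3.5
move [4.74 0.07 0.6 ] twist 0.91
```

```bash
python3 -m crank '[[[4.74,0.07,0,0.91,0],[4.74,0.07,0,0.91,0],[4.74,0.07,0,0.91,0],[4.74,0.07,0,0.91,0],[4.74,0.07,0.55,0.91,0],[4.74,0.07,0.55,0.91,0],[4.74,0.07,0.55,0.91,0]]]'
python3 to.py 568.6 -128.5 48 0.077
python3 - <<'E'
from h import *
im,d=snap('side');im2,_=snap('top')
a=cv2.resize(im2[135:205,220:330],(790,503),interpolation=cv2.INTER_CUBIC);save(np.clip(a*1.5,0,255).astype(np.uint8),'stage.png')
E
```

```text
clock: 4.2
tool_pos: [567.1, -128.1, 47.6]
eef_rot: [[-0.076, 0.997, -0.002], [0.997, 0.076, 0.001], [0.001, -0.002, -1.0]]
force: [0.5, 0.5, -2.7]
gripper_width: 15.9
pos [ 567.1 -128.1   47.6] yaw 0.0765 F [ 0.5  0.5 -2.7] T [-0.127  0.086  0.042] w 15.9 t 4.2
move [-0.01  0.04 -0.01] twist -0.0
```

View pics/stage.png

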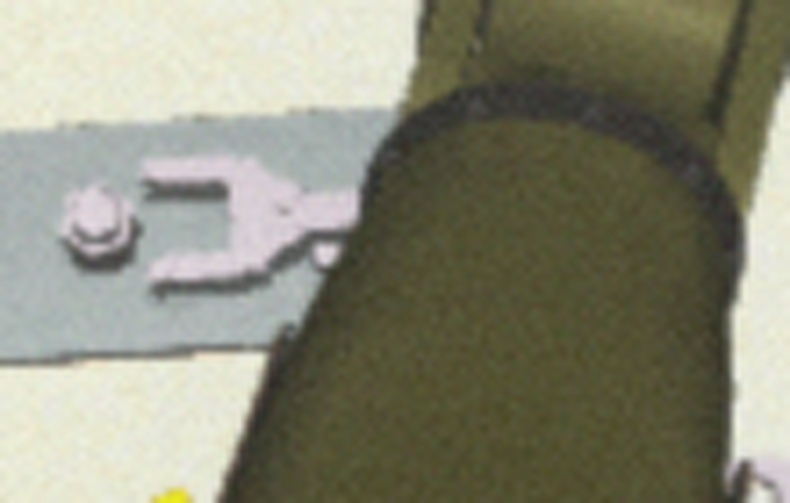

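The staging picture shows the head in front of the nut: prongs at (190,175) and (205,270), nut at (97,228), post visible at (325,255). Next I'll measure the jaw centreline relative to the screw.

```bash
cat > jaw.py <<'E'
from h import *
import sys
np.set_printoptions(precision=2,suppress=True)
def jaw(zt,cols,v0,v1,thr=None):
    t,_=load('top');G=cv2.cvtColor(t,cv2.COLOR_RGB2GRAY).astype(float)
    S=np.array([554.6,53.0]);ex=np.array([.997,.0771]);ey=np.array([-.0771,.997])
    out=[]
    for u in cols:
        c=G[v0:v1,u];f=np.interp(np.arange(v0,v1-1,.05),np.arange(v0,v1),c)
        vv=np.arange(v0,v1-1,.05);b=vv[f>(thr or 108)]
        if len(b)==0: continue
        runs=np.split(b,np.where(np.diff(b)>.3)[0]+1);runs=[q for q in runs if q[-1]-q[0]>1]
        r=[[ (at('top',u,q,zt)[:2]-S)@e for e in(ex,ey)] for k in runs for q in(k[0],k[-1])]
        print(u,'y=%.1f'%r[0][1],'x edges',np.array([q[0] for q in r]))
if __name__=='__main__': jaw(float(sys.argv[1]),range(int(sys.argv[2]),int(sys.argv[3])),int(sys.argv[4]),int(sys.argv[5]))
E
python3 jaw.py 46 238 272 153 178
python3 - <<'E'
from h import *
t,d=load('top');s,ds=load('side')
print(cv2.cvtColor(t,cv2.COLOR_RGB2GRAY)[153:178,246])
np.set_printoptions(precision=1,suppress=True)
for u,v in((246,159),(250,172),(252,160),(254,165),(262,164)): print(dep('top',u,v,d))
# lip tips seen by side: predicted pixel for jaw tip points
save(cv2.resize(np.clip(s[160:235,260:360]*1.4,0,255).astype(np.uint8),(800,600),interpolation=cv2.INTER_CUBIC),'stside.png')
E
```

```text
238 y=-17.4 x edges [ 36.69   1.68 -20.49 -36.21]
239 y=-20.4 x edges [ 36.5   16.13  13.07  -0.34  -9.31 -36.4 ]
240 y=-23.4 x edges [ 36.3   17.16   4.8  -29.8 ]
241 y=-26.3 x edges [ 36.11  16.51   4.3  -26.67]
242 y=-29.3 x edges [ 35.92  15.55   4.56 -26.26]
243 y=-32.3 x edges [ 35.73  15.51   4.68 -25.85]
244 y=-35.3 x edges [ 35.53  15.32   4.63 -26.49]
245 y=-38.3 x edges [ 35.34  15.12   3.83 -26.84]
246 y=-41.3 x edges [ 35.15  15.08   3.94 -26.88]
247 y=-44.2 x edges [ 34.96  14.74   2.84 -26.93]
248 y=-47.2 x edges [ 34.76  14.54   2.79 -26.51]
249 y=-50.2 x edges [ 34.57  14.96   2.6  -26.56]
250 y=-53.2 x edges [ 34.38  14.62   1.49 -26.9 ]
251 y=-56.2 x edges [ 34.19  12.59   3.74 -26.79]
252 y=-59.2 x edges [ 33.99 -25.93]
253 y=-62.2 x edges [ 33.8  -25.67 -35.65 -39.12]
254 y=-65.1 x edges [ 33.61 -24.05 -35.85 -39.32]
255 y=-68.1 x edges [ 33.41 -24.39 -34.38 -39.51]
256 y=-71.1 x edges [ 33.22 -24.43 -34.72 -39.71]
257 y=-74.1 x edges [ 33.03 -20.23 -33.25 -39.9 ]
258 y=-77.1 x edges [ 32.84 -17.54 -28.   -40.1 ]
259 y=-80.1 x edges [ 32.64 -15.   -28.05 -40.29]
260 y=-83.1 x edges [ 32.45 -14.29 -26.12 -40.49]
261 y=-86.1 x edges [ 32.26 -12.05 -25.1  -40.68]
262 y=-89.0 x edges [ 32.07  -9.51 -24.08 -40.87]
263 y=-92.0 x edges [ 31.87  -8.94 -27.91 -33.51]
264 y=-95.0 x edges [ 31.68  -9.13 -15.97 -23.56]
265 y=-98.0 x edges [ 31.49  -9.18 -16.17 -24.21]
266 y=-101.0 x edges [ 31.3   -9.37 -16.67 -21.83]
267 y=-104.0 x edges [31.1  -8.65]
268 y=-107.0 x edges [30.91 -7.93]
269 y=-110.0 x edges [30.56 -5.08]
270 y=-113.0 x edges [30.53 19.02]
271 y=-116.0 x edges [30.33 22.81]
[114 113 111 118 141 141 134  89  59  68 106 117 120 114 119 120 124 137
 143 142 134  69  68 104 111]
[574.2  14.3  46.8]
[533.7   1.9  51.6]
[572.7  -3.6  41.4]
[556.8  -9.7  44. ]
[559.7 -33.5  45.8]
```

View pics/stside.png

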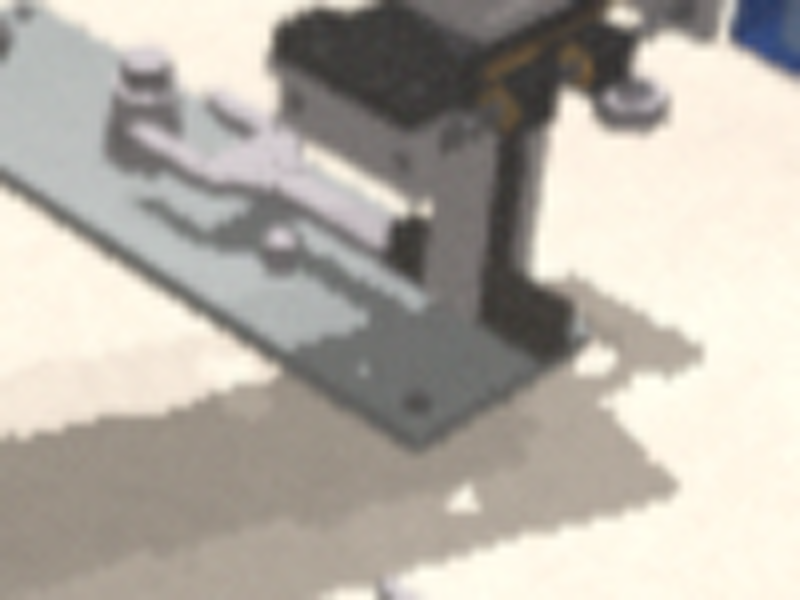

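The side view shows the spanner held level, its lip at (215,100)/(140,135) near the nut (145,110), and the post at (282,240) beside the shaft. I'll repeat the edge measurement with a threshold between plate (113) and steel (140).

```bash
sed -i 's/or 108/or 128/' jaw.py; python3 jaw.py 46 239 268 153 178
```

```text
240 y=-22.7 x edges [25.27 19.76]
241 y=-25.7 x edges [ 25.38  17.58 -18.19 -25.16]
242 y=-28.6 x edges [ 25.19  16.93 -17.02 -25.2 ]
243 y=-31.6 x edges [ 24.99  16.88 -15.09 -23.73]
244 y=-34.6 x edges [ 24.65  16.69 -15.13 -25.59]
245 y=-37.6 x edges [ 24.3   16.65 -15.33 -25.93]
246 y=-40.6 x edges [ 24.57  16.46 -14.76 -25.98]
247 y=-43.6 x edges [ 24.68  16.11 -15.41 -26.02]
248 y=-46.6 x edges [ 24.64  15.92 -16.36 -24.55]
249 y=-49.5 x edges [ 24.3   16.03 -15.8  -24.59]
250 y=-52.6 x edges [ 24.87  15.84 -15.39 -24.78]
251 y=-55.5 x edges [ 24.52  14.88 -15.73 -24.83]
252 y=-58.5 x edges [ 24.18  -1.48  -4.53 -24.41]
253 y=-61.4 x edges [ 21.99 -24.31]
254 y=-64.4 x edges [ 23.18 -22.23]
255 y=-67.4 x edges [ 22.53 -22.42]
256 y=-70.1 x edges [ 18.5  -22.01]
257 y=-73.0 x edges [ 16.32 -18.87]
258 y=-75.8 x edges [ 13.84 -16.03]
259 y=-78.7 x edges [ 13.03   1.58  -2.99 -13.64]
260 y=-81.6 x edges [ 11.77  -0.29  -1.81 -13.07]
261 y=-84.4 x edges [ 8.67 -9.47]
262 y=-87.1 x edges [ 5.12 -7.68]
263 y=-90.2 x edges [ 5.84 -7.88]
264 y=-93.2 x edges [  5.8   -8.22 -17.04 -21.14]
265 y=-96.2 x edges [  6.52  -8.26 -17.23 -23.45]
266 y=-99.2 x edges [ 5.57 -8.3 ]
267 y=-102.2 x edges [ 6.14 -6.21]
```

Jaw centre is at about (0, -39.5) in the stand frame, with the shaft about 1 mm toward the post. I'll move 3 mm forward and 2 mm in +x with a slight twist, then lower.

```bash
python3 -m crank '[[[0.075,0.05,0,-0.08,0],[0.075,0.05,0,-0.08,0],[0.075,0.05,0.3,-0.08,0],[0.075,0.05,0.4,-0.08,0],[0.075,0.05,0.5,-0.08,0],[0.075,0.05,0.57,-0.08,0],[0.075,0.05,0.57,-0.08,0]]]'
python3 to.py 568.6 -125.5 23.1 0.087
python3 - <<'E'
from h import *
snap('top');snap('side')
E
python3 jaw.py 23 240 268 153 178
```

```text
clock: 5.0
tool_pos: [569.3, -124.7, 25.4]
eef_rot: [[-0.088, 0.996, -0.001], [0.996, 0.088, 0.0], [0.0, -0.001, -1.0]]
force: [-0.3, -0.3, -3.3]
gripper_width: 15.9
pos [ 569.3 -124.7   25.4] yaw 0.0881 F [-0.3 -0.3 -3.3] T [-0.113 -0.008 -0.078] w 15.9 t 5.0
move [-0.02 -0.02  0.06] twist 0.01
240 y=-22.1 x edges [ 25.22  17.29 -18.3  -25.38]
241 y=-25.1 x edges [ 24.4   16.78 -16.65 -23.73]
242 y=-28.2 x edges [ 24.98  16.59 -15.46 -23.93]
243 y=-31.2 x edges [ 24.94  16.23 -15.5  -24.59]
244 y=-34.2 x edges [ 24.75  16.5  -15.39 -24.33]
245 y=-37.3 x edges [ 24.55  16.15 -15.13 -24.53]
246 y=-40.3 x edges [ 24.98  15.95 -15.79 -24.57]
247 y=-43.4 x edges [ 25.56  15.76 -15.21 -24.92]
248 y=-46.4 x edges [ 25.21  15.56 -15.41 -24.81]
249 y=-49.5 x edges [ 25.95  15.52 -15.61 -24.85]
250 y=-52.5 x edges [ 25.13  15.32 -14.72 -25.21]
251 y=-55.5 x edges [ 23.37 -11.99 -13.07 -24.94]
252 y=-58.5 x edges [ 22.71 -23.29]
253 y=-61.6 x edges [ 23.91 -22.41]
254 y=-64.6 x edges [ 23.09 -20.91]
255 y=-67.4 x edges [ 19.16 -22.81]
256 y=-70.2 x edges [ 16.63 -16.37]
257 y=-73.2 x edges [ 15.66 -14.25]
258 y=-76.1 x edges [ 13.28   0.25  -3.01 -13.99]
259 y=-79.0 x edges [ 11.84   2.99  -3.82 -11.09]
260 y=-81.7 x edges [ 5.74 -5.88]
261 y=-84.8 x edges [ 7.1  -5.61]
262 y=-87.8 x edges [ 6.9  -5.65]
263 y=-90.9 x edges [ 7.48 -6.01]
264 y=-94.0 x edges [  7.44  -7.91  -9.92 -15.02]
265 y=-97.0 x edges [ 7.86 -7.02]
266 y=-100.1 x edges [ 7.36 -4.9 ]
267 y=-103.1 x edges [6.85 1.11]
```

Head and shaft are centred to within 0.5 mm. I'll lower the last 2 mm and slide forward.

```bash
python3 -m crank '[[[0,0,0.05,0,0],[0,0,0.05,0,0],[0.15,0,0.05,0,0],[0.3,0,0.05,0,0],[0.4,0,0.05,0,0],[0.5,0,0.05,0,0],[0.5,0,0.05,0,0]]]'
python3 to.py 566.5 -88.5 23.1 0.087
```

```text
clock: 5.8
tool_pos: [567.8, -104.1, 23.9]
eef_rot: [[-0.088, 0.996, 0.0], [0.996, 0.088, 0.0], [0.0, 0.0, -1.0]]
force: [0.9, 1.0, -3.4]
gripper_width: 16.1
pos [ 567.8 -104.1   23.9] yaw 0.0886 F [ 0.9  1.  -3.4] T [-0.067 -0.001 -0.046] w 16.1 t 5.8
move [0.39 0.   0.02] twist 0.01
```

```bash
python3 -m crank '[[[0.1,0,0.02,0,0],[0.2,0,0.02,0,0],[0.3,0,0.02,0,0],[0.33,0,0.02,0,0],[0.33,0,0.02,0,0]]]'
python3 to.py 566.5 -88.5 23.1 0.087
python3 - <<'E'
from h import *
snap('top');snap('side')
E
python3 jaw.py 21 228 262 153 178
```

```text
clock: 6.3
tool_pos: [566.6, -91.3, 23.1]
eef_rot: [[-0.088, 0.996, 0.0], [0.996, 0.088, 0.0], [0.0, 0.0, -1.0]]
force: [0.4, 0.3, -2.6]
gripper_width: 15.7
pos [566.6 -91.3  23.1] yaw 0.0883 F [ 0.4  0.3 -2.6] T [ 0.008 -0.09  -0.147] w 15.7 t 6.3
move [ 0.07  0.   -0.  ] twist 0.01
228 y=14.5 x edges [25.59 19.68  6.63  3.37]
229 y=11.5 x edges [ 25.08  15.13  10.16   2.25 -18.31 -23.55]
230 y=8.4 x edges [ 25.04  15.08  11.82   6.7  -16.81 -24.06]
231 y=5.3 x edges [ 26.25   3.87 -16.86 -24.26]
232 y=2.2 x edges [ 26.67   2.43 -17.36 -24.3 ]
233 y=-0.7 x edges [ 25.7    1.15 -17.56 -24.34]
234 y=-3.7 x edges [ 24.72  21.14  16.78   3.27 -17.91 -24.7 ]
235 y=-6.8 x edges [ 25.62  20.01  14.1    3.7  -17.8  -24.74]
236 y=-9.8 x edges [ 25.26  16.86 -17.85 -25.09]
237 y=-12.9 x edges [ 25.69   7.49 -16.66 -25.14]
238 y=-16.0 x edges [ 25.81  16.77 -17.01 -25.33]
239 y=-19.0 x edges [ 25.76  14.4  -15.35 -25.69]
240 y=-22.0 x edges [ 25.1  -25.42]
241 y=-25.0 x edges [ 23.34 -23.15]
242 y=-28.0 x edges [ 23.93 -22.89]
243 y=-31.1 x edges [ 23.57 -22.93]
244 y=-33.7 x edges [ 17.77 -23.13]
245 y=-36.7 x edges [ 15.71 -17.31]
246 y=-39.6 x edges [ 14.57 -14.57]
247 y=-42.5 x edges [ 12.2    2.1   -0.22 -12.3 ]
248 y=-45.5 x edges [ 11.54 -11.41]
249 y=-48.1 x edges [ 4.5  -8.67]
250 y=-51.3 x edges [ 6.64 -6.08]
251 y=-54.4 x edges [ 7.21 -6.28]
252 y=-57.4 x edges [ 7.48 -6.48]
253 y=-60.5 x edges [ 7.29 -6.52]
254 y=-63.6 x edges [ 7.71 -4.39]
```

```bash
python3 -m crank '[[[0.03,0,0,0,0],[0.06,0,0,0,0],[0.06,0,0,0,0]]]'
python3 to.py 566.3 -87 23.1 0.087; python3 -m crank '[[[0.025,0,0,0,0],[0.025,0,0,0,0],[0.025,0,0,0,0]]]'
python3 to.py 566.3 -87 23.1 0.087
```

```text
clock: 6.7
tool_pos: [566.4, -89.2, 23.1]
eef_rot: [[-0.088, 0.996, 0.0], [0.996, 0.088, -0.0], [-0.0, 0.0, -1.0]]
force: [-0.6, 0.3, -2.4]
gripper_width: 15.6
pos [566.4 -89.2  23.1] yaw 0.0881 F [-0.6  0.3 -2.4] T [ 0.006 -0.109 -0.051] w 15.6 t 6.7
move [ 0.05  0.   -0.  ] twist 0.01
clock: 7.0
tool_pos: [566.4, -88.8, 23.2]
eef_rot: [[-0.088, 0.996, 0.0], [0.996, 0.088, -0.001], [-0.001, 0.0, -1.0]]
force: [0.5, -5.4, -1.6]
gripper_width: 15.6
pos [566.4 -88.8  23.2] yaw 0.088 F [ 0.5 -5.4 -1.6] T [-1.062 -0.135 -0.049] w 15.6 t 7.0
move [0.04 0.   0.  ] twist 0.01
```

Floor contact shows as -5.4 N. I'll back off slightly, open and lift.

```bash
python3 -m crank '[[[-0.02,0,0.005,0,0],[-0.02,0,0.005,0,0],[-0.02,0,0.005,0,30],[-0.02,0,0.005,0,40],[-0.02,0,0.005,0,40],[-0.02,0,-0.5,0,40],[-0.02,0,-1.5,0,40],[-0.02,0,-2.5,0,40]]]'
python3 to.py 554.6 53 130 0.6
python3 - <<'E'
from h import *
snap('top');s,_=snap('side');np.savez('/tmp/side2.npz',im=s)
t,_=load('top')
a=cv2.resize(t[140:190,220:300],(800,500),interpolation=cv2.INTER_CUBIC);save(np.clip(a*1.5,0,255).astype(np.uint8),'placed.png')
E
python3 jaw.py 21 226 262 153 178 | sed -n '1,14p;20,40p'
```

```text
clock: 7.8
tool_pos: [565.9, -88.9, 123.9]
eef_rot: [[-0.088, 0.996, -0.001], [0.996, 0.088, 0.0], [0.001, -0.001, -1.0]]
force: [0.5, 0.4, 0.6]
gripper_width: 40.0
pos [565.9 -88.9 123.9] yaw 0.0882 F [0.5 0.4 0.6] T [-0.03   0.094  0.027] w 40.0 t 7.8
move [ 3.56  0.03 -0.15] twist -3.67
227 y=17.5 x edges [25.48 20.03]
228 y=14.5 x edges [ 24.66  19.37 -18.12 -23.97]
229 y=11.5 x edges [ 24.3   16.06   9.22   2.87 -16.77 -23.71]
230 y=8.5 x edges [ 24.26  15.39  11.82   7.32 -16.97 -23.6 ]
231 y=5.4 x edges [ 24.85  20.33  19.24   4.02 -17.17 -24.26]
232 y=2.4 x edges [ 24.65   2.89 -17.36 -24.45]
233 y=-0.7 x edges [ 25.54   2.39 -17.72 -24.19]
234 y=-3.2 x edges [ 16.78   3.27 -17.76 -24.39]
235 y=-6.8 x edges [ 25.15  20.94  13.79   3.54 -17.96 -24.74]
236 y=-9.8 x edges [ 24.64  17.32 -17.85 -25.09]
237 y=-12.9 x edges [ 25.38   7.8  -16.96 -24.98]
238 y=-16.0 x edges [ 25.49  13.2  -16.39 -25.33]
239 y=-18.9 x edges [ 24.05   6.79 -14.12 -24.76]
240 y=-21.9 x edges [ 23.23 -22.8 ]
246 y=-39.6 x edges [ 13.95   2.46  -0.18 -13.49]
247 y=-42.5 x edges [ 11.73   2.73  -4.1  -10.75]
248 y=-45.2 x edges [ 5.79 -8.47]
249 y=-48.3 x edges [ 7.45 -5.73]
250 y=-51.3 x edges [ 6.79 -5.77]
251 y=-54.4 x edges [ 7.06 -4.73]
252 y=-57.4 x edges [ 7.17 -1.21]
```

View pics/placed.png

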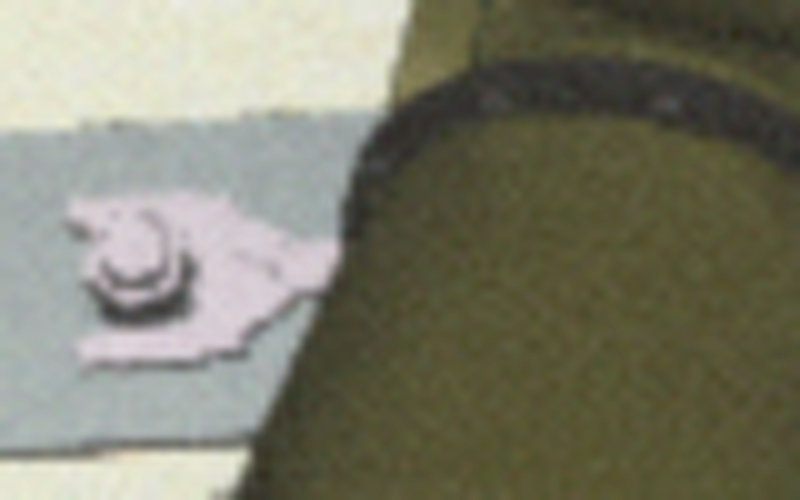

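The picture shows the jaw around the nut at (140,265), lips at (75,210) and (85,350), head flat. Next I'll estimate the jam nut's yaw from silhouettes.

Run:
```python
from h import *
np.set_printoptions(precision=2,suppress=True)
# side image, before the job was not kept; use the side2 view (arm may occlude) and initial png
s=cv2.imread('pics/side1.png')[...,::-1]; t=cv2.imread('pics/top1.png')[...,::-1]
s=cv2.resize(s,(512,384),interpolation=cv2.INTER_AREA);t=cv2.resize(t,(512,384),interpolation=cv2.INTER_AREA)
def prism(x,y,th,z0,z1,R,n=6,ph=0): return [[x+R*np.cos(th+k*2*np.pi/n),y+R*np.sin(th+k*2*np.pi/n),z] for k in range(n) for z in(z0,z1)]
def model(p):
    x,y,th=p
    return [prism(x,y,th,30.3,48.3,16.17),prism(x,y,np.pi/6+.077,12.5,26.5,16.17),prism(x,y,0,26.5,30.3,15.5,24),prism(x,y,0,12,60,10,24)]
def mask(im,w,bg): 
    return np.clip((np.abs(cv2.cvtColor(im,cv2.COLOR_RGB2GRAY).astype(float)-bg)-6)/20,0,1)
ws=(268,290,163,184);wt=(224,244,155,178)
gs=cv2.cvtColor(s,cv2.COLOR_RGB2GRAY).astype(float);gt=cv2.cvtColor(t,cv2.COLOR_RGB2GRAY).astype(float)
print(gs[163:184,268:290].astype(int));print(gt[155:178,224:244].astype(int))
```

```text
[[121 127 136 149 155 156 157 158 157 157 156 157 157 157 158 158 157 157
  157 157 157 159]
 [115 117 123 136 146 150 156 156 156 155 154 154 156 156 156 156 157 157
  155 156 158 158]
 [114 115 117 120 129 134 146 150 149 147 146 148 151 155 155 156 156 156
  157 156 157 157]
 [116 116 115 116 119 120 128 133 135 134 135 136 141 150 155 156 156 157
  157 156 156 157]
 [116 116 117 118 117 116 115 112 123 130 130 127 125 135 152 157 157 157
  158 157 156 157]
 [116 116 117 116 117 118 111  92 102 112 112 107  99 115 147 158 158 159
  157 158 157 156]
 [117 117 118 117 117 118 114  82  68  70  70  68  75 105 141 157 159 157
  158 156 156 157]
 [118 117 118 117 118 117 113  91  67  63  62  61  69  97 131 149 155 157
  157 157 157 156]
 [119 119 118 117 116 113 103 101  87  85  86  78  82  97 117 133 146 153
  157 157 157 157]
 [117 118 118 117 117 108  84  86  94  98  99  87  85  90 103 120 131 140
  146 150 156 157]
 [118 117 118 118 117 104  76  71  74  76  76  73  72  78  97 114 120 124
  128 134 148 155]
 [118 118 118 119 113  97  73  67  68  69  67  68  68  73  93 114 118 118
  1
[... 2109 characters left out ...]
  96  94
   94  94]
 [ 94  93  94  93  88  72  49  53  68  67  57  50  44  45  61  87  94  94
   94  93]
 [ 95  93  91  91  89  83  58  43  40  41  41  41  42  53  70  89  94  93
   93  94]
 [ 92  92  95  92  94  91  80  62  53  54  54  55  63  79  87  92  93  92
   92  95]
 [ 92  91  94  94  94  93  89  84  82  84  82  83  88  93  94  94  94  93
   92  96]
 [ 96  95  93  94  94  95  91  91  91  94  95  93  94  95  95  95  91  93
   95  95]
 [ 95  95  94  95  97  95  94  94  93  95  97  97  94  94  96  95  91  90
   95  95]
 [ 95  94  92  94  96  96  93  96  96  98  96  96  95  94  94  96  95  91
   95  94]
 [ 93  92  91  94  93  96  94  93  94  93  93  96  96  95  94  97  95  92
   93  93]]
```

Too coarse for a sharp yaw. The bright corner pointing to image-up suggests flats near yaw 0.52, and I'll use the finger width as feedback. Moving above the nut.

```bash
python3 -m crank '[[[3.56,0.03,-0.2,-3.1,50],[3.56,0.03,-0.2,-3.1,50],[3.56,0.03,-0.2,-3.1,50],[3.56,0.03,-0.2,-3.1,50],[3.56,0.03,-0.2,-3.1,50],[3.56,0.03,-0.2,-3.1,50]]]' 5
python3 to.py 554.6 53 40 0.52
```

```text
clock: 8.5
tool_pos: [555.0, 52.0, 130.7]
eef_rot: [[-0.496, 0.868, -0.0], [0.868, 0.496, -0.0], [0.0, -0.0, -1.0]]
force: [0.1, -0.6, 0.4]
gripper_width: 50.2
pos [555.   52.  130.7] yaw 0.5189 F [ 0.1 -0.6  0.4] T [-0.089 -0.007 -0.01 ] w 50.2 t 8.5
move [0.03 0.   2.27] twist -0.01
```

```bash
python3 -m crank '[[[0.03,0,1,0,50],[0.03,0,2,0,50],[0.03,0,2.27,0,50],[0.03,0,2.27,0,50],[0.03,0,2.27,0,40]]]' 5
python3 to.py 554.6 53 40 0.52
python3 -m crank '[[[0,0,0,0,30],[0,0,0,0,20],[0,0,0,0,20],[0,0,0,0,20]]]' 5
python3 to.py 554.6 53 40 0.52
```

```text
clock: 9.0
tool_pos: [555.3, 53.4, 41.8]
eef_rot: [[-0.497, 0.868, 0.002], [0.868, 0.497, 0.0], [-0.001, 0.002, -1.0]]
force: [0.3, 0.0, 0.9]
gripper_width: 45.2
pos [555.3  53.4  41.8] yaw 0.5198 F [0.3 0.  0.9] T [-0.032  0.054  0.001] w 45.2 t 9.0
move [-0.   -0.02  0.04] twist -0.0
clock: 9.4
tool_pos: [555.2, 53.9, 41.5]
eef_rot: [[-0.498, 0.867, 0.002], [0.867, 0.498, -0.0], [-0.001, 0.002, -1.0]]
force: [1.0, 0.2, 7.0]
gripper_width: 29.9
pos [555.2  53.9  41.5] yaw 0.521 F [1.  0.2 7. ] T [-0.175 -0.003  0.011] w 29.9 t 9.4
move [-0.01 -0.03  0.04] twist 0.01
```

```bash
python3 -m crank '[[[0,0,0,0,20],[0,0,0,0,20],[0,0,0,0,20]]]' 5
python3 to.py 554.6 53 40 0.52
python3 -m crank '[[[0,0,0,0.25,20],[0,0,0,0.5,20],[0,0,0,0.5,20]]]' 5
python3 to.py 554.6 53 40 0.52
```

```text
clock: 9.7
tool_pos: [555.2, 53.9, 41.5]
eef_rot: [[-0.498, 0.867, 0.002], [0.867, 0.498, -0.0], [-0.001, 0.002, -1.0]]
force: [-0.3, -1.1, 7.6]
gripper_width: 29.9
pos [555.2  53.9  41.5] yaw 0.5209 F [-0.3 -1.1  7.6] T [-0.15   0.008  0.012] w 29.9 t 9.7
move [-0.01 -0.03  0.04] twist 0.01
clock: 10.0
tool_pos: [555.1, 54.1, 41.2]
eef_rot: [[-0.436, 0.9, 0.002], [0.9, 0.436, 0.0], [-0.001, 0.002, -1.0]]
force: [1.8, 0.5, 6.0]
gripper_width: 29.2
pos [555.1  54.1  41.2] yaw 0.4506 F [1.8 0.5 6. ] T [ 0.165 -0.378  0.055] w 29.2 t 10.0
move [-0.02 -0.02  0.03] twist -0.5
```

The width shrinks as I twist clockwise (29.9 to 29.2), so I'll continue a few degrees toward alignment.

```bash
python3 -m crank '[[[0,0,0,0.3,20],[0,0,0,0.6,20],[0,0,0,0.6,20]]]' 5
python3 to.py 554.6 53 40 0.52
python3 -m crank '[[[0,0,0,0.3,20],[0,0,0,0.3,20],[0,0,0,0.3,20]]]' 5
python3 to.py 554.6 53 40 0.52
```

```text
clock: 10.3
tool_pos: [555.0, 54.4, 40.9]
eef_rot: [[-0.359, 0.933, 0.002], [0.933, 0.359, 0.001], [-0.0, 0.002, -1.0]]
force: [3.3, 4.5, 4.2]
gripper_width: 28.5
pos [555.   54.4  40.9] yaw 0.3676 F [3.3 4.5 4.2] T [ 0.802 -0.611  0.09 ] w 28.5 t 10.3
move [-0.03 -0.02  0.02] twist -1.09
clock: 10.6
tool_pos: [555.1, 54.4, 40.8]
eef_rot: [[-0.322, 0.947, 0.002], [0.947, 0.322, 0.001], [-0.0, 0.002, -1.0]]
force: [3.5, 5.0, 3.8]
gripper_width: 28.1
pos [555.1  54.4  40.8] yaw 0.3274 F [3.5 5.  3.8] T [ 0.804 -0.704  0.029] w 28.1 t 10.6
move [-0.03 -0.02  0.02] twist -1.38
```

```bash
python3 -m crank '[[[0,0,0,0,34],[0,0,0,0,40],[0,0,0,0,40]]]' 5
python3 to.py 555.5 53.4 39.7 0.325
```

```text
clock: 10.9
tool_pos: [554.1, 53.8, 40.0]
eef_rot: [[-0.32, 0.947, -0.001], [0.947, 0.32, -0.0], [0.0, -0.001, -1.0]]
force: [-0.8, 0.7, -0.2]
gripper_width: 39.8
pos [554.1  53.8  40. ] yaw 0.326 F [-0.8  0.7 -0.2] T [-0.061  0.079  0.01 ] w 39.8 t 10.9
move [-0.02  0.03  0.01] twist 0.01
```

```bash
python3 -m crank '[[[-0.02,0.03,0,0,40],[-0.02,0.03,0,0,40],[-0.02,0.03,0,0,26],[-0.02,0.03,0,0,20],[-0.02,0.03,0,0,20],[-0.02,0.03,0,0,20],[-0.02,0.03,0,0,20]]]' 15
python3 to.py 555.5 53.4 39.7 0.325
python3 -m crank '[[[0,0,0,0.1,20],[0,0,0,0.1,20]]]' 25
python3 to.py 555.5 53.4 39.7 0.325
```

```text
clock: 11.6
tool_pos: [555.6, 53.5, 40.2]
eef_rot: [[-0.32, 0.947, -0.0], [0.947, 0.32, -0.0], [0.0, -0.0, -1.0]]
force: [-1.3, -0.5, 1.1]
gripper_width: 27.6
pos [555.6  53.5  40.2] yaw 0.3255 F [-1.3 -0.5  1.1] T [-0.151  0.307 -0.015] w 27.6 t 11.6
move [-0.   -0.    0.01] twist 0.0
clock: 11.8
tool_pos: [555.7, 53.5, 40.2]
eef_rot: [[-0.306, 0.952, -0.0], [0.952, 0.306, -0.0], [0.0, -0.0, -1.0]]
force: [-1.0, -1.2, 0.9]
gripper_width: 27.7
pos [555.7  53.5  40.2] yaw 0.3107 F [-1.  -1.2  0.9] T [-0.179  0.433  0.119] w 27.7 t 11.8
move [-0.   -0.01  0.01] twist -0.1
```

Aligned and centred (width 27.7, low side force). I'll tighten in 4° steps, reading the torque.

```bash
python3 -m crank '[[[0,0,0,0.5,20],[0,0,0,0.5,20]]]' >/dev/null; python3 to.py 555.5 53.4 39.7 0.3|head -1
python3 -m crank '[[[0,0,0,0.5,20],[0,0,0,0.5,20]]]' >/dev/null; python3 to.py 555.5 53.4 39.7 0.3|head -1
python3 -m crank '[[[0,0,0,0.5,20],[0,0,0,0.5,20]]]' >/dev/null; python3 to.py 555.5 53.4 39.7 0.3|head -1
```

```text
pos [555.7  53.6  40.2] yaw 0.2404 F [-2.  -0.9  0.9] T [-0.188  0.463  0.02 ] w 27.7 t 12.0
pos [555.7  53.6  40.2] yaw 0.1723 F [-1.8 -1.4  0.8] T [-0.177  0.473 -0.033] w 27.7 t 12.2
pos [555.8  53.6  40.2] yaw 0.1035 F [-1.9 -1.3  1.2] T [-0.253  0.375  0.034] w 27.8 t 12.4
```

```bash
sed -i "s/,'w',/,'t6',round(s['tau'][5],3),'w',/" to.py
python3 -m crank '[[[0,0,0,0.5,20],[0,0,0,0.5,20]]]' >/dev/null; python3 to.py 555.5 53.4 39.7 0.3|head -1
python3 -m crank '[[[0,0,0,0.5,20],[0,0,0,0.5,20]]]' >/dev/null; python3 to.py 555.5 53.4 39.7 0.3|head -1
python3 -m crank '[[[0,0,0,0.5,20],[0,0,0,0.5,20]]]' >/dev/null; python3 to.py 555.5 53.4 39.7 0.3|head -1
```

```text
pos [555.8  53.5  40.2] yaw 0.0343 F [-1.5  0.3  0.2] T [-0.169  0.34   0.011] t6 1.205 w 27.6 t 12.6
pos [555.8  53.6  40.2] yaw -0.0351 F [-0.5 -1.  -0.1] T [-0.234  0.286  0.029] t6 1.205 w 27.4 t 12.8
pos [555.8  53.6  40.2] yaw -0.1046 F [-1.4 -0.6 -0.2] T [-0.218  0.27   0.012] t6 1.204 w 27.9 t 13.0
```

```bash
python3 -m crank '[[[0,0,0,0.5,20],[0,0,0,0.5,20]]]' >/dev/null; python3 to.py 555.5 53.4 39.7 0.3|head -1
python3 -m crank '[[[0,0,0,0.5,20],[0,0,0,0.5,20]]]' >/dev/null; python3 to.py 555.5 53.4 39.7 0.3|head -1
python3 -m crank '[[[0,0,0,0.5,20],[0,0,0,0.5,20]]]' >/dev/null; python3 to.py 555.5 53.4 39.7 0.3|head -1
```

```text
pos [555.9  53.6  40.2] yaw -0.1743 F [-1.1 -0.9 -1.5] T [-0.248  0.19   0.003] t6 1.204 w 28.0 t 13.2
pos [555.9  53.5  40.2] yaw -0.244 F [-0.8 -1.2 -0.8] T [-0.205  0.16   0.049] t6 1.204 w 27.9 t 13.4
pos [555.9  53.5  40.3] yaw -0.3138 F [-0.3 -0.7 -1.4] T [-0.288  0.04   0.056] t6 1.204 w 28.1 t 13.6
```

```bash
python3 -m crank '[[[0,0,0,0.5,20],[0,0,0,0.5,20]]]' >/dev/null; python3 to.py 555.5 53.4 39.7 0.3|head -1
python3 -m crank '[[[0,0,0,0.5,20],[0,0,0,0.5,20]]]' >/dev/null; python3 to.py 555.5 53.4 39.7 0.3|head -1
python3 -m crank '[[[0,0,0,0.5,20],[0,0,0,0.5,20]]]' >/dev/null; python3 to.py 555.5 53.4 39.7 0.3|head -1
```

```text
pos [555.9  53.5  40.3] yaw -0.3835 F [-0.4 -1.2 -1.2] T [-0.308 -0.04   0.017] t6 1.204 w 27.7 t 13.8
pos [555.9  53.5  40.3] yaw -0.4534 F [ 1.  -1.4 -2. ] T [-0.373 -0.075  0.068] t6 1.204 w 27.7 t 14.0
pos [555.9  53.5  40.3] yaw -0.5231 F [ 1.9 -2.1 -1.3] T [-0.364 -0.159  0.09 ] t6 1.253 w 27.7 t 14.2
```

t6 starts rising at yaw -0.52, so the nut has met the washer. I'll take smaller steps.

```bash
python3 -m crank '[[[0,0,0,0.25,20],[0,0,0,0.25,20]]]' >/dev/null; python3 to.py 555.5 53.4 39.7 0.3|head -1
python3 -m crank '[[[0,0,0,0.25,20],[0,0,0,0.25,20]]]' >/dev/null; python3 to.py 555.5 53.4 39.7 0.3|head -1
python3 -m crank '[[[0,0,0,0.25,20],[0,0,0,0.25,20]]]' >/dev/null; python3 to.py 555.5 53.4 39.7 0.3|head -1
```

```text
pos [555.9  53.5  40.3] yaw -0.5574 F [ 0.7 -0.9 -2. ] T [-0.478 -0.263  0.1  ] t6 0.684 w 27.8 t 14.4
pos [555.9  53.5  40.3] yaw -0.5931 F [ 2.  -1.4 -1.7] T [-0.495 -0.271  0.126] t6 0.678 w 28.0 t 14.6
pos [556.   53.5  40.3] yaw -0.6286 F [ 2.4 -1.8 -0.5] T [-0.507 -0.319  0.075] t6 0.68 w 27.7 t 14.8
```

```bash
python3 -m crank '[[[0,0,0,0.25,20],[0,0,0,0.25,20]]]' >/dev/null; python3 to.py 555.5 53.4 39.7 0.3|head -1
python3 -m crank '[[[0,0,0,0.25,20],[0,0,0,0.25,20]]]' >/dev/null; python3 to.py 555.5 53.4 39.7 0.3|head -1
python3 -m crank '[[[0,0,0,0.25,20],[0,0,0,0.25,20]]]' >/dev/null; python3 to.py 555.5 53.4 39.7 0.3|head -1
```

```text
pos [556.   53.5  40.3] yaw -0.6637 F [ 3.4 -2.6 -2.7] T [-0.607 -0.53   0.135] t6 0.709 w 27.4 t 15.0
pos [556.   53.5  40.3] yaw -0.6989 F [ 3.8 -3.3 -2. ] T [-0.614 -0.529  0.149] t6 0.73 w 27.7 t 15.2
pos [555.9  53.5  40.3] yaw -0.7339 F [ 4.  -3.2 -2.7] T [-0.703 -0.6    0.152] t6 0.746 w 27.7 t 15.4
```

The slope is now 0.5 N m/rad, which matches washer wind-up. That leaves about 0.18 rad to go.

```bash
python3 -m crank '[[[0,0,0,0.25,20],[0,0,0,0.25,20]]]' >/dev/null; python3 to.py 555.5 53.4 39.7 0.3|head -1
python3 -m crank '[[[0,0,0,0.25,20],[0,0,0,0.25,20]]]' >/dev/null; python3 to.py 555.5 53.4 39.7 0.3|head -1
python3 -m crank '[[[0,0,0,0.25,20],[0,0,0,0.25,20]]]' >/dev/null; python3 to.py 555.5 53.4 39.7 0.3|head -1
python3 - <<'E'
from h import *
snap('top')
E
python3 jaw.py 21 226 262 153 178 | sed -n '1,4p;10,16p;20,40p'
```

```text
pos [555.9  53.5  40.3] yaw -0.7689 F [ 3.1 -4.4 -2.5] T [-0.72  -0.645  0.172] t6 0.761 w 27.7 t 15.6
pos [556.   53.5  40.3] yaw -0.8039 F [ 3.8 -3.  -3.2] T [-0.761 -0.731  0.18 ] t6 0.719 w 27.6 t 15.8
pos [555.9  53.5  40.3] yaw -0.8387 F [ 4.5 -4.7 -2.6] T [-0.791 -0.644  0.24 ] t6 0.734 w 27.8 t 16.0
```

```bash
python3 -m crank '[[[0,0,0,0.25,20],[0,0,0,0.25,20]]]' >/dev/null; python3 to.py 555.5 53.4 39.7 0.3|head -1
python3 -m crank '[[[0,0,0,0.25,20],[0,0,0,0.25,20]]]' >/dev/null; python3 to.py 555.5 53.4 39.7 0.3|head -1
python3 -m crank '[[[0,0,0,0.15,20],[0,0,0,0.15,20],[0,0,0,0.15,20],[0,0,0,0.15,20]]]' >/dev/null; python3 to.py 555.5 53.4 39.7 0.3|head -1
```

```text
pos [556.   53.4  40.3] yaw -0.8736 F [ 4.  -4.  -2.9] T [-0.823 -0.656  0.212] t6 0.748 w 27.8 t 16.25
pos [556.   53.4  40.3] yaw -0.9085 F [ 3.7 -3.4 -3.1] T [-0.837 -0.746  0.249] t6 0.764 w 27.5 t 16.45
pos [556.   53.4  40.3] yaw -0.9283 F [ 4.3 -3.3 -2.4] T [-0.878 -0.684  0.298] t6 0.246 w 27.7 t 16.85
```

Torque is about 0.26 N m (readings 0.25–0.30). Releasing and retreating upward, then checking.

```bash
python3 -m crank '[[[0,0,0,0,34],[0,0,0,0,44],[0,0,0,0,44],[0,0,-0.5,0,44],[0,0,-1.5,0,44],[0,0,-2.7,0,44],[0,0,-3.5,0,44],[0,0,-3.5,0,44]]]'; python3 to.py 430 300 180 -0.9
```

```text
clock: 17.65
tool_pos: [557.3, 53.8, 185.0]
eef_rot: [[0.802, 0.597, 0.007], [0.597, -0.802, 0.0], [0.006, 0.004, -1.0]]
force: [0.2, -0.2, 0.2]
gripper_width: 44.1
pos [557.3  53.8 185. ] yaw -0.9305 F [ 0.2 -0.2  0.2] T [-0.046  0.172 -0.021] t6 0.014 w 44.1 t 17.65
move [ 1.12 -6.84  0.1 ] twist -0.22
```

```bash
python3 -m crank '[[[-6.9,2.75,-1,0,44],[-6.9,2.75,-1,0,44],[-6.9,2.75,-1,0,44],[-6.9,2.75,-1,0,44],[-6.9,2.75,-1,0,44],[-6.9,2.75,-1,0,44],[-6.9,2.75,-1,0,44],[-6.9,2.75,-1,0,44]]]'
python3 - <<'E'
from h import *
t,_=snap('top');s,_=snap('side')
a=cv2.resize(t[135:200,180:310],(800,400),interpolation=cv2.INTER_CUBIC)
b=cv2.resize(s[90:260,180:400],(259,200),interpolation=cv2.INTER_CUBIC)
o=np.zeros((600,800,3),np.uint8);o[:400]=a;o[400:,:259]=b
save(np.clip(o*1.5,0,255).astype(np.uint8),'final.png')
E
python3 jaw.py 21 226 300 150 178 | sed -n '1,4p;10,16p;20,50p'
```

```text
clock: 18.45
tool_pos: [399.5, -199.8, 219.6]
eef_rot: [[0.804, 0.595, -0.001], [0.595, -0.804, 0.001], [-0.0, -0.001, -1.0]]
force: [0.6, -0.4, -0.1]
gripper_width: 43.9
226 y=18.9 x edges [55.06 47.85]
227 y=15.8 x edges [54.86 47.65]
228 y=12.8 x edges [54.66 50.9 ]
229 y=9.7 x edges [54.47 49.76 23.53 19.95]
235 y=-8.5 x edges [53.29 49.21]
236 y=-11.6 x edges [53.09 48.39 24.17 20.12]
237 y=-14.6 x edges [ 52.9   48.82  24.76  20.24 -17.89 -22.05]
238 y=-17.6 x edges [ 52.7   48.47 -15.77 -20.86]
239 y=-20.7 x edges [ 52.51  48.12  21.71  17.04 -15.51 -22.3 ]
240 y=-23.7 x edges [ 52.31  47.76  21.83  14.98   8.92   5.66 -14.31 -20.34]
241 y=-26.8 x edges [ 52.11  47.72  11.52 -20.84]
245 y=-36.2 x edges [  9.17   2.5   -7.11 -11.59]
246 y=-39.4 x edges [10.53  5.25]
247 y=-41.4 x edges [-5.18 -9.36]Traceback (most recent call last):
  File "jaw.py", line 15, in <module>
    if __name__=='__main__': jaw(float(sys.argv[1]),range(int(sys.argv[2]),int(sys.argv[3])),int(sys.argv[4]),int(sys.argv[5]))
                             ~~~^^^^^^^^^^^^^^^^^^^^^^^^^^^^^^^^^^^^^^^^^^^^^^^^^^^^^^^^^^^^^^^^^^^^^^^^^^^^^^^^^^^^^^^^^^^^^^^
  File "jaw.py", line 14, in jaw
    print(u,'y=%.1f'%r[0][1],'x edges',np.array([q[0] for q in r]))
                     ~^^^
IndexError: list index out of range
```

View pics/final.png

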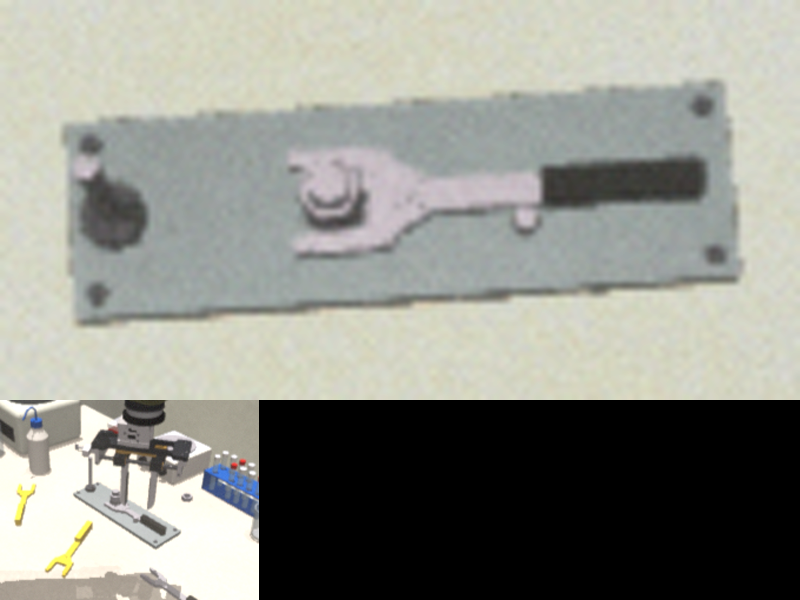

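The final view shows the spanner flat on the plate with its jaw around the nut at (330,190) and its shaft against the post at (525,215). The bottle is upright and the gripper is clear. Handing in.

Run:
```python
from h import *
print(r.hand_in())
```

```text
the job is handed in; nothing more can be done
None
```

I slid the fitting spanner (dark grip, wide head) onto the lower nut, with its shaft beside the stop post. I then tightened the upper nut clockwise to about 0.26 N m, let go, and handed in at about 18.6 s of the 72 s allowed.

**Spanner seating:** The jaw floor touched the nut at about 5 N, and I backed off about 0.8 mm. The last picture shows the lips about 16 mm past the screw axis. That puts the jaw point within about 2 mm of the axis, against the 6 mm allowed. The spanner lies flat with its shaft against the post.

**Tightening:** The wrist read 0.25–0.30 N m over the last two steps, with noise of about 0.05. The torque rose at about 0.5 N m per rad, which matches the washer winding up. From the angle turned, I estimate about 0.2 rad of wind-up.

**Other end conditions:** The gripper is clear of everything and the bottle is upright.

**Not checked directly:**
- The washer wind-up and the lower nut's turn are inferred. The turn is about 0.15 rad, from a flat stretch of torque as the jaw play and post gap closed up.
- The last-joint torque jumped with step speed, so I used it only for its slope.
- My final edge-measuring script stopped with an error after leaving the spanner's range, so the last seating check rests on the picture and the rows it printed before that.

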